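# Unlock the balcony tool safe and hold the key turned

### The arm

A 7-joint arm with a two-finger parallel gripper is mounted at the origin on the work surface. World frame = base frame: x ahead of the robot, y to its left, z up, the work surface at z = 0. Lengths are in m, angles in rad, forces in N, time in s.
With the tool pointing down it reaches from about 0.425 to 0.95 m from the base axis. Payload 4.7 kg.
Tool frame: the origin (TCP) lies on the centre line of the jaws, within the pads' length; the fingertips stand robot.nose_length ahead of it and the grasp point (between the pads) lies 8 mm behind it (robot.nose_length is the distance from the TCP to the fingertips, in m); z points along the fingers, y is the line along which they close (so a half turn about z gives the same grasp; the last joint's range is limited). The gripper opens to 85 mm and grips with 20 to 120 N. Pads are 22 mm wide; open, the fingers measure 114 mm over their backs; the gripper's body (76 mm by 85 mm) begins 54 mm behind the grasp point. The pads swing forward as they close: fully open they stand 13 mm farther back than shut.
Start: joints at [1.082, 0.469, -0.049, 1.532, 0.024, 1.141, -0.082], TCP at [0.3, -0.605, 0.242] pointing down, gripper open.
Joint ranges: [-2.59, 2.59], [-0.33, 1.99], [-1.39, 1.29], [0.1, 2.45], [-1.04, 4.18], [0.21, 1.99], [-2.66, 2.66]. Speed limits (rad/s): [2.57, 2.57, 3.14, 3.14, 3.14, 3.14, 3.14].

### API

Orientations are given as [roll, pitch, yaw] about the fixed x, y, z axes, in that order (R = Rz(yaw) Ry(pitch) Rx(roll)).
In Python, from plant import robot gives the robot as it stands. Calls block until the motion is done:
- robot.goto(position, orientation): joint-space move of the TCP to a pose.
- robot.move_straight(position, vel=0.15, attitude=None, contact_N=None): straight line of the TCP; attitude=None keeps the orientation; vel is the mean speed in m/s. With contact_N (N) it stops when the force on the tool has changed by that much, and returns True; else False.
- robot.move_joints(angles): joint-space move.
- robot.grip(opening, strength=None): opening from 0.0 (shut) to 1.0 (fully open); strength is the grip in N (None keeps the last); returns when the fingers have stopped.
- robot.sleep(seconds).
- robot.inverse_kinematics(position, orientation): joint angles nearest the present ones, or None.
- robot.sense(): the state.
- robot.grab_frame(name): name is "side" or "top"; returns a dict with "image" (480x640x3 uint8, red, green, blue), "range_z" (480x640 float32, m along the optical axis (not along the pixel's ray), 0 where there is no reading), "fx", "fy", "cx", "cy" (pixels), "R" (3x3) and "t" (3): a world point X has camera coordinates R X + t. Camera axes: x right, y down, z forward; pixel columns grow to the right and rows downward; lengths in m; the calibration is good to about 2 mm. A picture is of the moment at which its call begins.
A pose or a line that the arm cannot do raises robot.IKError and nothing moves.
- robot.close_job(): hands the job in; it is judged then, once.
The state is a dict: "t": time; "joint_pos": joint angles; "joint_velocities": joint speeds; "effort": joint torques, N m; "tcp_pos": TCP position; "tcp_rot": TCP orientation; "wrist_force": force on the tool from outside, world axes, zero at the start; "torque": the same for the moment, N m; "opening": opening from 0.0 (shut) to 1.0 (fully open); "gripper_force": force on a finger pad.
Only numpy, scipy, OpenCV 4.12 (cv2) and the standard library are available. Lean on these libraries where they do the work, as an engineer would, in place of code of your own. Each camera call takes 0.05 s, during which the arm holds its last target. There are 200 camera calls.

### The job

Take the key that stands in the wooden block, push it fully home in the lock on top of the grey steel tool safe, jiggling it as needed to get past the sticky pins, and turn it a quarter turn clockwise (seen from above) to its stop. The lock springs back, so finish still gripping the key and holding it fully turned, so that someone else can lift the lid. Leave everything else on the bench where it is.

Things in the scene. Friction and masses are not known exactly. Their poses are not given: they have to be found in the camera images.
- key: Loose key, 72 mm long, 60 g, standing tip down in the wooden block, only the bow showing. Origin: middle of the tip; z up to the bow. Steel blade 16 (x) by 5 mm (y), z 0 to 28 mm (square end); round neck 5 mm to z 36; black plastic bow 32 (x) x 12 (y) mm, z 36 to 72. The bow's underside is the shoulder. Fits the lock either way round (half a turn about z).
- block: Wooden block, fixed, 130 (x) x 80 (y) x 50 mm tall, origin under its centre. The key stands in a slot 35 mm to its -x side, blade width along x, 1 mm free all round, shoulder on the block's top: its tip is 14 mm above the bench and rises 36 mm to come free. A round steel punch (12 mm diameter, rising 42 mm above the block) stands 37 mm to the +x side.
- lockbox: Grey steel tool safe, fixed, 170 (x, front to back) by 220 mm (y), 80 mm tall, origin under its centre, front facing its -x. A steel lock plate 56 x 50 mm, 6 mm thick, lies on its top, centred 45 mm in front (-x) of the middle; a low carrying handle (20 mm high) stands on top 55 mm behind the middle.
- keyway (a point): Centre of the keyway at the lock plate's upper face, 86 mm above the bench; z up, slot's long side along x. Bevelled at 45 degrees from 24 (x) x 16.6 mm (y) to a slot 18 x 10.6 mm, 3 to 6 mm deep, waisted to 7 mm by two wards at its middle: the key can yaw 0.37 rad either way in it. Home: tip 36 mm deep, shoulder on the plate; only within 2 mm of home can it turn farther.
- ring1_top (a point): On the keyway's axis 8 mm deep: top of the first sticky pin ring, 4 mm thick, slot 18 x 7 mm, left turned 0.3 to 0.36 rad clockwise (seen from above) from the keyway. The key drops through only with its yaw within about 0.12 rad of the ring's; feel for it by jiggling its yaw under a light push (5 to 10 N). The key then carries the ring along (0.08 N m).
- ring2_top (a point): On the axis 12.5 mm deep: top of the second sticky pin ring, like the first but left turned 0.3 to 0.36 rad anticlockwise from the keyway.
- plug_top (a point): On the axis 17 mm deep: top of the plug, its slot also 18 x 7 mm and in line with the keyway at rest: once through both rings the key must come back to within about 0.1 rad of the keyway's yaw to drop into it; then it goes freely home.
- plug (a joint): Turn of the lock plug: 0 at rest, grows clockwise seen from above, stop at 1.57 rad. Turned by the key alone, with about 0.12 rad of play between key and plug; a spring turns it back (about 0.015 N m at rest, 0.11 N m at the stop). While turned, the plate keeps the key from coming out.
- drill: Cordless drill lying on its side, about 200 x 190 mm, 60 mm tall, origin under its middle. Leave alone.
- bit_case: Black plastic bit case with flip-top lid, 75 x 130 x 35 mm, shut, origin under its centre. Leave alone.
- bowl: Small aluminium bowl, 120 mm across, 45 mm tall, origin under its centre. Leave alone.
- oil: White oil bottle, 38 mm diameter, 105 mm tall, standing between safe and block, origin under its centre. Leave alone.
- driver: Screwdriver lying at the back, origin at its underside. Leave alone.
- screw_jar: Glass jar with steel cap, 66 mm diameter, 75 mm tall, origin under its centre. Leave alone.
- offcut: Wooden offcut 160 x 45 x 28 mm, origin under its centre. Leave alone.
- punch: Steel punch, 12 mm diameter, 82 mm long, standing point down in the wooden block, origin at its point. Leave alone.

How it is judged:
By the outcome, as a careful person would: the job done as asked, in the order asked, and still so for the second after the job is handed in, while the arm keeps its last pose, push and grip.
It also fails if it takes over 51 s, if anything falls off the work surface, if the arm or the gripper's body presses on something with over 40 N, if the wrist force passes 120 N, or if a joint passes its speed limit or range.

## Working session

There is one attempt and no reset: what is moved stays moved. The work goes in short steps, each a Python script; the robot and the scene stay as the last script left them, time stands still between calls to the robot, and variables do not carry over. Pictures are saved under pics/ and viewed, at most 10 in all, crops included, and the job is handed in when it is done.

```bash
ls; mkdir -p pics
python3 - <<'E'
from plant import robot
import cv2,numpy as np,pickle
for n in("top","side"):
    f=robot.grab_frame(n); pickle.dump(f,open(n+'.pkl','wb'))
    cv2.imwrite(f'pics/{n}0.png',f["image"][:,:,::-1])
    print(n,f["fx"],f["fy"],f["cx"],f["cy"],np.round(f["R"],4).tolist(),np.round(f["t"],4))
print(robot.nose_length); s=robot.sense(); print(s)
E
```

```text
pics
top 515.96535508941 515.96535508941 318.28553241680316 235.96275454112043 [[0.0131, -0.9999, 0.0091], [-0.9967, -0.0138, -0.0797], [0.0798, -0.0081, -0.9968]] [-0.0098  0.5505  1.5512]
side 585.1818437262287 585.1818437262287 330.7566895666574 242.4402769999133 [[-0.8881, -0.4594, -0.0137], [-0.2494, 0.5067, -0.8252], [0.3861, -0.7295, -0.5646]] [0.4959 0.1922 1.3484]
0.011
{'t': 0.1, 'joint_pos': array([ 1.08205533,  0.46939516, -0.0486034 ,  1.5335765 ,  0.02409303,
        1.14098887, -0.0822967 ]), 'joint_velocities': array([ 0.00139538, -0.00164791, -0.00084265, -0.0036738 ,  0.00059768,
       -0.00033668,  0.00168753]), 'effort': array([ 5.06711312e-04, -5.11513782e+01, -4.71149536e-02, -2.38391733e+01,
        1.07383635e-02,  4.36841394e-03, -1.74379039e-05]), 'tcp_pos': array([ 0.29936457, -0.60442199,  0.24134233]), 'tcp_rot': array([-3.13981075e+00,  5.13244945e-05,  4.59878036e-01]), 'wrist_force': array([-0.37356141, -0.0347852 ,  0.65972254]), 'torque': array([-0.00466069,  0.06554524,  0.00354586]), 'gripper_force': 0.0, 'opening': 1.0011555928089064}
```

View pics/top0.png

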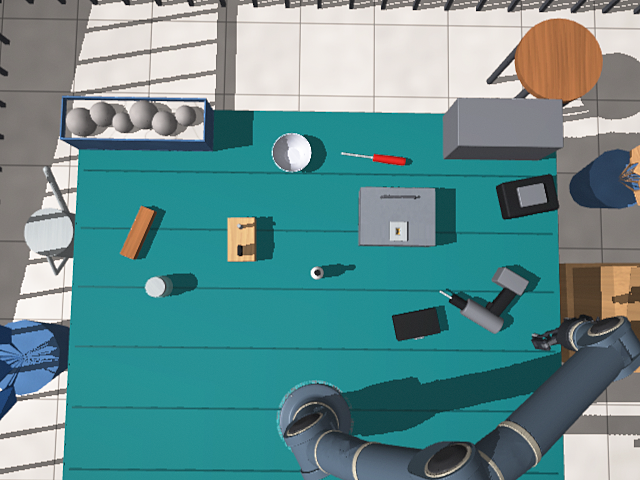

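View pics/side0.png

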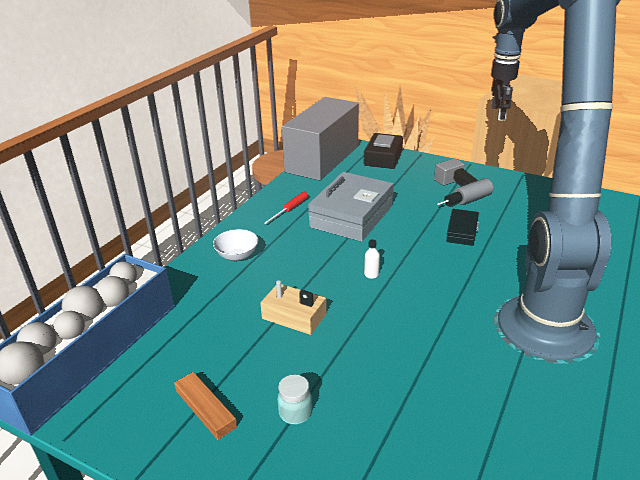

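The top view shows the block at about (241,239), with the key bow at (240,251) and the punch at (240,227). The safe is at (398,217) with its lock plate at (398,231). The side view shows the bow at (306,298) and the plate at (367,196). I'll measure from these and zoom in.

```bash
cat > h.py <<'E'
import cv2,numpy as np,pickle
def ray(f,uv,z):
    uv=np.atleast_2d(uv).astype(float)
    d=np.c_[(uv[:,0]-f["cx"])/f["fx"],(uv[:,1]-f["cy"])/f["fy"],np.ones(len(uv))]@f["R"]
    c=-f["R"].T@f["t"]
    return c+d*((z-c[2])/d[:,2])[:,None]
def proj(f,X):
    p=np.atleast_2d(X)@f["R"].T+f["t"]; return np.c_[f["fx"]*p[:,0]/p[:,2]+f["cx"],f["fy"]*p[:,1]/p[:,2]+f["cy"]]
def blob(mask,near):
    n,l,s,c=cv2.connectedComponentsWithStats(mask.astype(np.uint8))
    k=[i for i in range(1,n) if s[i,4]>8]; i=min(k,key=lambda i:np.hypot(*(c[i]-near)))
    return (l==i).astype(np.uint8),c[i],s[i]
E
python3 - <<'E'
from h import *
T=pickle.load(open('top.pkl','rb'));S=pickle.load(open('side.pkl','rb'))
im=[]
for f,(x,y,w,h) in((T,(215,207,60,60)),(T,(352,180,100,72)),(S,(255,265,80,72)),(S,(300,165,100,80))):
    c=f["image"][y:y+h,x:x+w,::-1]; im.append(cv2.resize(c,(400,300),interpolation=cv2.INTER_NEAREST))
cv2.imwrite('pics/m.png',np.vstack([np.hstack(im[:2]),np.hstack(im[2:])]))
def hsv(f): return cv2.cvtColor(f["image"],cv2.COLOR_RGB2HSV)
for nm,f,zb in(("T",T,(241,239)),("S",S,(293,307))):
    H=hsv(f)
    m=(H[...,0]>8)&(H[...,0]<28)&(H[...,1]>60)&(H[...,2]>120)
    b,c,s=blob(m,zb); cs,_=cv2.findContours(b,0,2); r=cv2.minAreaRect(np.vstack(cs)); 
    print(nm,"block",s,np.round(ray(f,cv2.boxPoints(r),.05)[:,:2],4).tolist(),np.round(ray(f,r[0],.05),4))
    print(f["range_z"][int(c[1]),int(c[0])])
# safe+plate in top
g=T["image"].astype(int); 
print(g[188:246:6,398].tolist()); print(g[231,352:442:4].tolist())
Hs=hsv(T); print(Hs[222:242:2,398].tolist())
E
```

```text
T block [ 228  217   27   45 1040] [[0.6017, 0.2693], [0.6028, 0.1915], [0.4709, 0.1884], [0.4698, 0.2658]] [[0.5361 0.2287 0.05  ]]
1.5383154
S block [ 261  286   65   49 1935] [[0.5816, 0.3188], [0.6322, 0.1895], [0.4638, 0.1874], [0.4281, 0.3116]] [[0.5238 0.2544 0.05  ]]
1.3295983
[[138, 143, 152], [146, 153, 163], [145, 150, 160], [143, 149, 159], [144, 151, 159], [140, 146, 155], [201, 205, 208], [141, 110, 52], [204, 211, 216], [144, 149, 160]]
[[28, 96, 98], [21, 95, 97], [130, 134, 143], [144, 150, 160], [146, 151, 161], [144, 149, 159], [145, 151, 161], [141, 147, 156], [142, 149, 160], [136, 143, 152], [204, 210, 213], [107, 112, 120], [205, 217, 227], [201, 207, 209], [88, 91, 96], [144, 150, 157], [145, 150, 159], [145, 150, 158], [141, 147, 155], [145, 150, 162], [143, 149, 158], [8, 58, 57], [19, 68, 69]]
[[100, 8, 198], [103, 9, 208], [101, 10, 209], [17, 66, 151], [20, 161, 141], [19, 178, 150], [17, 92, 199], [103, 14, 216], [95, 7, 212], [99, 10, 184]]
```

View pics/m.png

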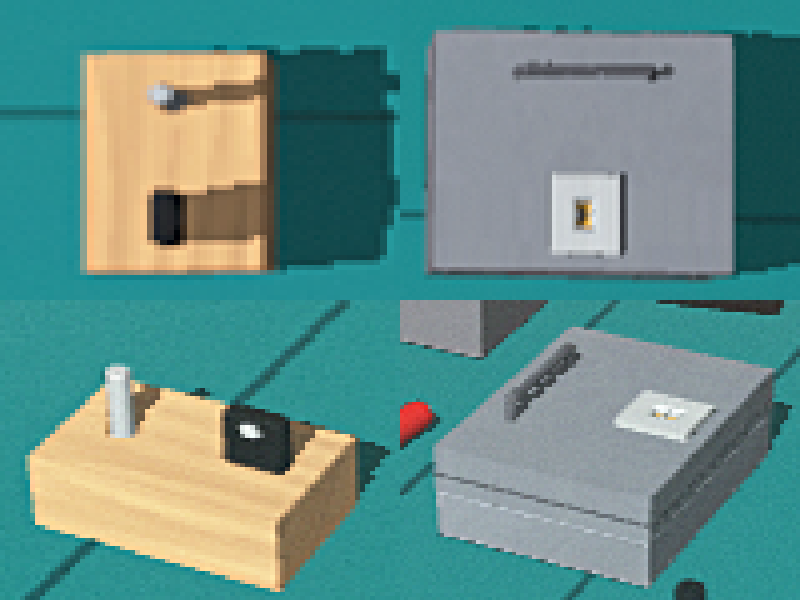

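The montage shows the bow's top face as a dark rectangle, about (237–242, 245–256) in the top image, with its shadow to the right. The lock plate is bright with the brass slot at its centre, about (398,231). Block and safe are both nearly aligned with the world axes.

Run:
```python
from h import *
T=pickle.load(open('top.pkl','rb'));S=pickle.load(open('side.pkl','rb'))
def edgeang(f,m,z):
    # yaw from filled-mask left / right / top / bottom boundary lines, in world
    out=[]
    ys,xs=np.nonzero(m); rows=range(ys.min()+4,ys.max()-3); cols=range(xs.min()+4,xs.max()-3)
    for name,pts in(("L",[(xs[ys==r].min()-.5,r) for r in rows]),("R",[(xs[ys==r].max()+.5,r) for r in rows]),("T",[(c,ys[xs==c].min()-.5) for c in cols]),("B",[(c,ys[xs==c].max()+.5) for c in cols])):
        w=ray(f,np.array(pts),z)[:,:2].astype(np.float32); vx,vy,x0,y0=cv2.fitLine(w,cv2.DIST_HUBER,0,.01,.01).ravel()
        a=np.arctan2(vy,vx); a=(a+np.pi/4)%(np.pi/2)-np.pi/4
        out.append((name,round(float(a),3),round(float(x0),4),round(float(y0),4)))
    return out
HT=cv2.cvtColor(T["image"],cv2.COLOR_RGB2HSV);HS=cv2.cvtColor(S["image"],cv2.COLOR_RGB2HSV)
m,_,_=blob((HT[...,0]>8)&(HT[...,0]<28)&(HT[...,1]>60)&(HT[...,2]>100),(241,239)); print("block",edgeang(T,m,.05))
m,c,s=blob((HT[...,1]<50)&(HT[...,2]>120),(398,205)); print("safe",s,edgeang(T,m,.08))
for f,H,n in((T,HT,(398,231)),(S,HS,(367,196))):
    g=(H[...,2]>180); g[:n[1]-18]=0; g[n[1]+18:]=0; g[:,:n[0]-28]=0; g[:,n[0]+28:]=0
    m=g.astype(np.uint8); ys,xs=np.nonzero(m); hull=cv2.convexHull(np.c_[xs,ys].astype(np.int32)); M=cv2.moments(hull); c=(M["m10"]/M["m00"],M["m01"]/M["m00"])
    print("plate",c,M["m00"],np.round(ray(f,c,.086),4))
    r=cv2.minAreaRect(hull); print(np.round(ray(f,cv2.boxPoints(r),.086)[:,:2],4).tolist())
    br=(H[...,1]>60)&(H[...,0]<30)
    br[:n[1]-10]=0; br[n[1]+10:]=0; br[:,:n[0]-12]=0; br[:,n[0]+12:]=0; ys,xs=np.nonzero(br)
    if len(xs): print("brass",xs.mean(),ys.mean(),ray(f,(xs.mean(),ys.mean()),.083))
for f,H,n in((T,HT,(240,251)),(S,HS,(306,298))):
    m,c,s=blob((H[...,2]<55),n); print("bow",c,s,np.round(ray(f,c,.086),4),np.round(ray(f,c,.068),4))
g=T["image"].sum(2)
print(g[243:260,236:248])
print("proj model bow top",proj(T,[[.501,.228,.086]]),proj(S,[[.501,.228,.086]]))
```

```text
block [('L', 0.027, 0.5296, 0.2689), ('R', 0.023, 0.5325, 0.1883), ('T', 0.014, 0.6007, 0.2328), ('B', 0.089, 0.47, 0.2292)]
safe [ 359  187   76   59 4207] [('L', 0.007, 0.6118, -0.1196), ('R', -0.005, 0.598, -0.3441), ('T', -0.007, 0.6943, -0.2451), ('B', 0.014, 0.5239, -0.2257)]
plate (397.9279279279279, 230.74774774774772) 296.0 [[ 0.5641 -0.2351  0.086 ]]
[[0.5925, -0.2118], [0.5931, -0.2588], [0.5372, -0.2588], [0.5365, -0.2119]]
brass 398.0 231.0 [[ 0.56358756 -0.23578102  0.083     ]]
plate (365.42822384428223, 195.2449310624493) 205.5 [[ 0.5637 -0.23    0.086 ]]
[[0.5902, -0.2014], [0.6105, -0.2623], [0.5372, -0.2605], [0.5194, -0.2006]]
brass 366.3333333333333 195.66666666666666 [[ 0.56242638 -0.2337363   0.083     ]]
bow [239.65853659 250.3902439 ] [238 246   5  10  41] [[0.5001 0.2267 0.086 ]] [[0.501  0.2293 0.068 ]]
bow [306.21311475 297.99180328] [300 290  13  17 122] [[0.4908 0.2476 0.086 ]] [[0.502 0.229 0.068]]
[[574 589 588 583 560 567 577 581 578 590 560 583]
 [588 585 461 474 456 546 611 607 604 591 416 459]
 [587 517 191 206 215 341 467 485 474 455 232 264]
 [578 372  86 105  70   4 137 293 276 285 270 295]
 [573 307 109 124 108  12 127 327 303 289 284 303]
 [584 314 116 126 113  43 139 337 303 292 287 304]
 [588 311 112 125 117  68 148 334 303 291 289 298]
 [590 313 102 127 118  75 159 332 307 291 292 302]
 [588 313 107 122 115  83 150 334 297 290 292 303]
 [589 318 105 117 120  49 135 333 296 283 292 305]
 [588 315  98 120 107  10 136 325 291 274 290 299]
 [580 294  68  98  92   5 107 300 263 256 258 267]
 [591 497 307  76  13  45 306 512 461 471 483 500]
 [601 604 519 438 452 486 549 594 556 572 582 601]
 [588 591 563 559 588 610 597 570 537 554 566 581]
 [589 586 550 541 563 593 583 565 541 554 565 582]
 [604 587 551 546 570 600 594 573 550 568 579 597]]
proj model bow top [[239.2221785  250.09055461]] [[306.53534178 291.74333683]]
```

Run:
```python
from plant import robot
import numpy as np
pi=np.pi
for base in(0,pi,-pi):
  for p,y in(((.501,.2285,.2),.02),((.501,.2285,.065),.02),((.564,-.235,.2),0),((.564,-.235,.1),.5),((.564,-.235,.1),-1),((.564,-.235,.1),-1.8)):
    q=robot.inverse_kinematics(list(p),[pi,0,y+base]); print(round(base,1),p,y,None if q is None else np.round(q,2))
```

```text
0 (0.501, 0.2285, 0.2) 0.02 [ 0.09  0.41 -0.76  1.85  0.33  1.01 -2.36]
0 (0.501, 0.2285, 0.065) 0.02 [-0.12  0.54 -0.5   1.96  0.38  0.73 -2.4 ]
0 (0.564, -0.235, 0.2) 0 [ 0.41  0.41 -0.12  1.73  0.06  1.   -1.29]
0 (0.564, -0.235, 0.1) 0.5 [ 0.46  0.53 -0.18  1.81  0.13  0.81 -0.86]
0 (0.564, -0.235, 0.1) -1 [ 0.24  0.52  0.12  1.83 -0.08  0.8  -2.17]
0 (0.564, -0.235, 0.1) -1.8 [-0.39  0.8   1.11  1.86 -0.84  1.04 -2.3 ]
3.1 (0.501, 0.2285, 0.2) 0.02 [ 0.37  0.62 -1.24  1.83  0.64  1.16  0.51]
3.1 (0.501, 0.2285, 0.065) 0.02 [ 0.14  0.66 -0.88  1.95  0.68  0.85  0.49]
3.1 (0.564, -0.235, 0.2) 0 [ 0.83  0.5  -0.7   1.71  0.36  1.07  1.59]
3.1 (0.564, -0.235, 0.1) 0.5 [ 1.09  0.86 -1.18  1.78  0.88  1.14  1.68]
3.1 (0.564, -0.235, 0.1) -1 [ 0.69  0.57 -0.49  1.8   0.34  0.86  0.6 ]
3.1 (0.564, -0.235, 0.1) -1.8 [ 0.58  0.54 -0.34  1.81  0.24  0.83 -0.11]
-3.1 (0.501, 0.2285, 0.2) 0.02 [ 0.37  0.62 -1.24  1.83  0.64  1.16  0.51]
-3.1 (0.501, 0.2285, 0.065) 0.02 [ 0.14  0.66 -0.88  1.95  0.68  0.85  0.49]
-3.1 (0.564, -0.235, 0.2) 0 [ 0.83  0.5  -0.7   1.71  0.36  1.07  1.59]
-3.1 (0.564, -0.235, 0.1) 0.5 [ 1.09  0.86 -1.18  1.78  0.88  1.14  1.68]
-3.1 (0.564, -0.235, 0.1) -1 [ 0.69  0.57 -0.49  1.8   0.34  0.86  0.6 ]
-3.1 (0.564, -0.235, 0.1) -1.8 [ 0.58  0.54 -0.34  1.81  0.24  0.83 -0.11]
```

```bash
cat >> h.py <<'E'
from plant import robot
pi=np.pi
def st(tag=""):
    s=robot.sense(); yaw=(s["tcp_rot"][2]-pi+pi)%(2*pi)-pi
    print(tag,"t%.2f"%s["t"],"p",np.round(s["tcp_pos"]*1e3,1),"yaw%.3f"%yaw,"F",np.round(s["wrist_force"],1),"M",np.round(s["torque"],2),"op%.3f g%.0f"%(s["opening"],s["gripper_force"])); return s
def rpy(y): return [pi,0,pi+y]
E
python3 - <<'E'
from h import *
robot.goto([.501,.2285,.17],rpy(.02)); st("above")
robot.move_straight([.501,.2285,.066],vel=.08,contact_N=8); st("down")
f=robot.grab_frame("side"); cv2.imwrite('pics/g.png',cv2.resize(f["image"][200:360,200:400,::-1],(800,600)[:1]+(640,))[:600])
robot.grip(0.0,20); st("grip20")
E
```

```text
above t3.12 p [501.5 227.7 169.8] yaw0.018 F [-0.7  0.6  0.3] M [0.01 0.02 0.  ] op1.000 g0
down t4.57 p [501.3 228.7  66.5] yaw0.020 F [-0.   0.2  0.1] M [-0.03 -0.02 -0.01] op1.005 g0
grip20 t5.28 p [501.  228.5  66.1] yaw0.020 F [ 0.6 -0.3  0.4] M [ 0.03  0.04 -0.03] op0.136 g25
```

View pics/g.png

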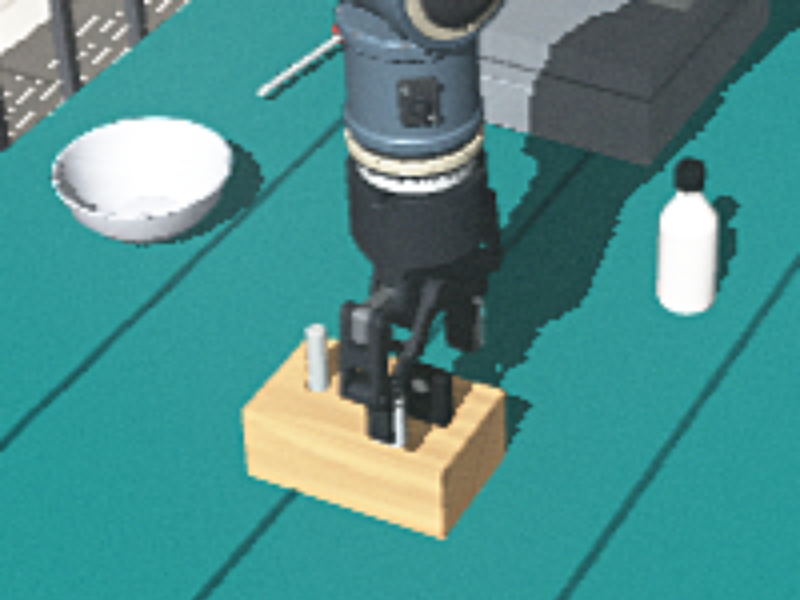

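The fingers are astride the bow, and the grip closed at about 12 mm with no side load. Next I firm up the grip, lift and carry the key over the lock.

Run:
```python
from h import *
robot.grip(0.0,90); st("grip90")
robot.move_straight([.501,.2285,.11],vel=.06); st("up")
robot.move_straight([.501,.2285,.2],vel=.15)
robot.goto([.564,-.235,.19],rpy(0)); st("over")
robot.move_straight([.564,-.235,.146],vel=.1); robot.sleep(.2); st("near")
im=[]
for n,(x,y,w,h) in(("side",(320,130,80,80)),("top",(370,200,60,60))):
    f=robot.grab_frame(n); im.append(cv2.resize(f["image"][y:y+h,x:x+w,::-1],(400,400),interpolation=cv2.INTER_NEAREST))
cv2.imwrite('pics/n.png',np.hstack(im))
```

```text
grip90 t5.49 p [501.1 228.7  66.2] yaw0.020 F [-0.4 -0.1  3.1] M [ 0.04  0.02 -0.01] op0.124 g88
up t6.38 p [500.8 228.2 109.7] yaw0.020 F [-0.6 -0.5 -0.1] M [-0.   -0.03 -0.03] op0.127 g88
over t8.83 p [ 564.4 -233.   190.3] yaw0.003 F [-0.6  0.6 -0.9] M [ 0.   -0.03 -0.03] op0.126 g88
near t9.62 p [ 564.4 -235.   146.6] yaw-0.000 F [-0.5  0.1  0. ] M [0.03 0.   0.02] op0.125 g88
```

View pics/n.png

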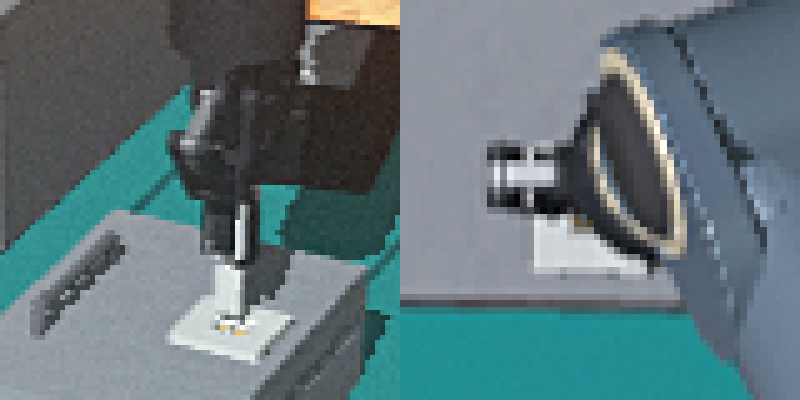

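The side crop shows the blade straight in the grip with its tip right over the brass slot, at about (366,195). I'll lower it until it touches.

Run:
```python
from h import *
c=robot.move_straight([.564,-.235,.120],vel=.02,contact_N=6); robot.sleep(.1); st(c)
```

```text
True t10.66 p [ 564.  -235.   129.8] yaw-0.000 F [-1.2 -0.3  5.7] M [-0.02  0.2  -0.01] op0.127 g88
```

```bash
cat >> h.py <<'E'
X,Y=.564,-.235
def feel(yaws,z,thr,F=7):
    """jiggle: at each yaw, push lightly down; stop when tip drops below TCP height thr"""
    for y in yaws:
        robot.move_straight([X,Y,z+.0005],vel=.02,attitude=rpy(y))
        robot.move_straight([X,Y,z-.008],vel=.02,contact_N=F)
        s=st("try%.2f"%y)
        if s["tcp_pos"][2]<thr: return y,s["tcp_pos"][2]
    return None,z
E
python3 - <<'E'
from h import *
print(feel([-.30,-.34,-.26,-.37,-.22],.1298,.1275))
E
```

```text
try-0.30 t11.44 p [ 564.1 -235.1  125.5] yaw-0.299 F [-0.9 -0.3  5.2] M [-0.01  0.25  0.05] op0.127 g89
(-0.3, np.float64(0.12550496354494384))
```

Through ring 1, and the tip is resting on ring 2 at 12.5 mm. Next is anticlockwise.

Run:
```python
from h import *
r=feel([.30,.34,.26,.36,.22],.1255,.1225); print(r)
if r[0] is not None and r[1]>.1195:
    r=feel([0,.04,-.04,.08,-.08],r[1],.118); print(r)
```

```text
try0.30 t12.44 p [ 564.  -236.1  124.2] yaw0.299 F [-0.4  0.3  1.4] M [ 0.08 -0.19 -0.05] op0.123 g88
try0.34 t12.97 p [ 563.8 -236.2  124.6] yaw0.338 F [-1.2  0.8  4.7] M [ 0.08  0.1  -0.09] op0.124 g90
try0.26 t13.69 p [ 564.  -235.7  120.3] yaw0.260 F [-0.1 -0.8  2.5] M [-0.03  0.06  0.02] op0.124 g89
(0.26, np.float64(0.12032515913557805))
try0.00 t14.35 p [ 564.  -235.6  118.9] yaw0.001 F [0.4 0.7 2.1] M [ 0.12 -0.13  0.05] op0.123 g89
try0.04 t15.24 p [ 563.9 -235.3  112. ] yaw0.040 F [ 0.8 -4.2 -0.4] M [-0.92 -0.07  0.05] op0.120 g89
(0.04, np.float64(0.11201645283572796))
```

In the plug at 26 mm depth, so I push it home.

Run:
```python
from h import *
c=robot.move_straight([X,Y,.112],vel=.05,attitude=rpy(.01)); st()
c=robot.move_straight([X,Y,.0995],vel=.02,contact_N=12); robot.sleep(.2); st(c)
```

```text
t15.49 p [ 563.9 -235.4  112. ] yaw0.010 F [-0.4 -4.7  0.4] M [-1.08  0.02  0.09] op0.120 g89
True t16.24 p [ 564.  -235.5  102.2] yaw0.010 F [-0.8  1.   5.3] M [0.2  0.2  0.03] op0.126 g90
```

Key is home: TCP at 102 mm means 36 mm deep, and it holds under 5 N of push. Now I turn it, watching the torque.

Run:
```python
from h import *
for y in(-.3,-.7,-1.1,-1.4):
    robot.move_straight([X,Y,.1015],vel=.02,attitude=rpy(y)); s=st(y)
    if np.abs(s["wrist_force"]).max()>25 or abs(s["torque"][2])>1: break
```

```text
-0.3 t16.70 p [ 564.1 -235.3  102.1] yaw-0.298 F [-1.8 -3.   6.4] M [-0.83  0.47  0.02] op0.122 g90
-0.7 t17.25 p [ 564.3 -235.   102.2] yaw-0.697 F [-1.9 -3.3  6.9] M [-0.75  0.48  0.05] op0.126 g90
-1.1 t17.80 p [ 564.6 -234.9  102.2] yaw-1.097 F [-1.7 -3.4  7.4] M [-0.67  0.34  0.15] op0.127 g90
-1.4 t18.25 p [ 564.8 -234.9  102.2] yaw-1.396 F [-0.9 -2.2  7.1] M [-0.69  0.23  0.1 ] op0.127 g90
```

Run:
```python
from h import *
for y in(-1.5,-1.56,-1.6,-1.63,-1.66,-1.69,-1.72,-1.75,-1.78):
    robot.move_straight([X,Y,.1015],vel=.02,attitude=rpy(y)); robot.sleep(.15); s=st(y)
    if s["torque"][2]>.5 or np.abs(s["wrist_force"]).max()>25: break
```

```text
-1.5 t18.65 p [ 564.9 -234.9  102.2] yaw-1.496 F [-0.1 -2.2  7.4] M [-0.61  0.19  0.08] op0.127 g90
-1.56 t19.05 p [ 564.9 -234.9  102.2] yaw-1.556 F [-1.1 -2.8  7.4] M [-0.66  0.22  0.18] op0.125 g90
-1.6 t19.45 p [ 564.9 -235.   102.2] yaw-1.596 F [-0.4 -3.2  6. ] M [-0.66  0.17  0.17] op0.125 g90
-1.63 t19.85 p [ 564.9 -234.9  102.1] yaw-1.626 F [-0.2 -2.7  6.2] M [-0.68  0.15  0.23] op0.120 g90
-1.66 t20.25 p [ 565.  -234.9  102.2] yaw-1.656 F [-0.5 -3.4  6.9] M [-0.71  0.19  0.24] op0.127 g90
-1.69 t20.65 p [ 565.  -235.   102.2] yaw-1.686 F [-0.8 -3.1  7.2] M [-0.65  0.12  0.29] op0.126 g90
-1.72 t21.05 p [ 565.  -234.9  102.2] yaw-1.716 F [-0.4 -3.1  6.6] M [-0.73  0.14  0.2 ] op0.125 g90
-1.75 t21.45 p [ 565.  -235.   102.2] yaw-1.745 F [-0.3 -3.3  7.4] M [-0.68  0.2   0.3 ] op0.128 g90
-1.78 t21.85 p [ 565.1 -235.   102.2] yaw-1.775 F [ 0.9 -3.   6.4] M [-0.69  0.1   0.38] op0.125 g90
```

Run:
```python
from h import *
robot.grip(0.0,120); st("g")
for y in(-1.82,-1.87,-1.92):
    robot.move_straight([X,Y,.1015],vel=.02,attitude=rpy(y)); robot.sleep(.2)
    M=np.mean([robot.sense()["torque"][2] for _ in range(1)]); s=st(y)
    if s["torque"][2]>.7: break
im=[]
for n,(x,y,w,h) in(("side",(320,130,80,80)),("top",(370,200,60,60))):
    f=robot.grab_frame(n); im.append(cv2.resize(f["image"][y:y+h,x:x+w,::-1],(400,400),interpolation=cv2.INTER_NEAREST))
cv2.imwrite('pics/t.png',np.hstack(im))
```

```text
g t22.07 p [ 565.1 -235.   102.2] yaw-1.775 F [-1.4 -2.8  7.3] M [-0.71  0.16  0.38] op0.115 g117
-1.82 t22.52 p [ 565.1 -235.   102.2] yaw-1.815 F [-0.2 -1.9  8.6] M [-0.62  0.18  0.49] op0.118 g117
-1.87 t22.97 p [ 565.1 -234.9  102.2] yaw-1.863 F [-1.2 -3.9  6.4] M [-0.68  0.15  0.74] op0.117 g117
```

View pics/t.png

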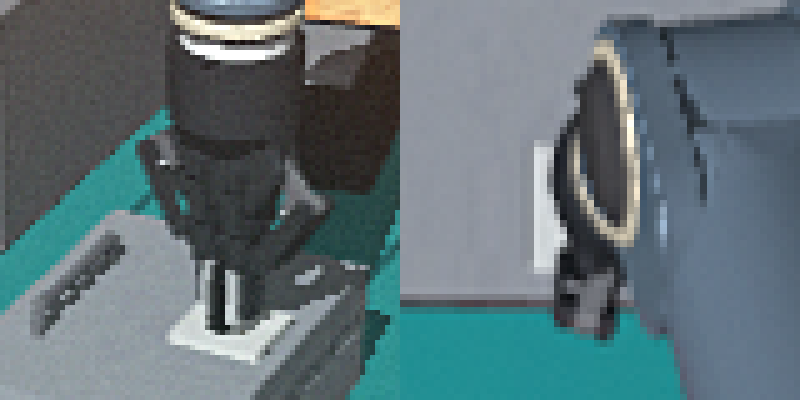

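The picture shows the bow down on the plate and turned a quarter turn. The torque is 0.74 N m, well above the 0.11 N m spring, so it is pressed against the stop. I'll check that it holds, then hand in.

Run:
```python
from h import *
robot.sleep(.5); s=st("hold")
if s["torque"][2]>.35: print(robot.close_job())
```

```text
hold t23.57 p [ 565.1 -234.9  102.2] yaw-1.863 F [-0.3 -3.8  7.3] M [-0.69  0.16  0.74] op0.122 g117
the job is handed in; nothing more can be done
None
```

The key is fully home in the lock, turned clockwise to its stop and held there in the grip; I handed the job in at 23.6 s with nothing else on the bench touched, as far as the forces and pictures showed.

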